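# Hook out the blue specimen tray on the measuring bench

### The job

Take the orange tray hook from its rest, drop its tip into the finger hole of the blue specimen tray and with it pull the tray out until it stands about 7 cm out of its housing. Then lift the hook out and lay it back on the rubber pad of its rest, tip hanging down; leave the yellow and green trays as they are.

Things in the scene. Friction and masses are not known exactly. Their poses are not given: they have to be found in the camera images.
- hook_grip (a point): Centre of the orange handle of the tray hook (120 g, loose). The handle is a bar 100 mm long (hook's x), 22 mm wide (y), 20 mm high (z, up); it lies on its flat underside, to be gripped across its 22 mm width from above. From its +x end a steel rod (8 mm thick) runs on to x = +75 mm and there bends straight down (-z). The balance point is within 8 mm of this point.
- hook_tip (a point): Lower end of the hook's down-turned steel tip (8 mm thick), 75 mm ahead (+x) of the handle's centre and 47 mm below it, so 37 mm below the handle's underside. Same axes as hook_grip.
- rest_pad (a point): Centre of the upper face of the black rubber pad on the aluminium tool rest, 50 mm above the table: a fixed flat block 80 mm (x) by 120 mm (y). At the start the hook's handle lies across it roughly along the rest's x, its tip hanging beyond the pad's +x edge and 13 mm clear of the table.
- blue_hole (a point): Centre of the round finger hole (30 mm, right through) at the top face of the blue tray's tongue: a level plate 60 mm long (x), 46 wide, 6 thick, its top 74 mm above the table, free space below. It sticks out of the tray's blue front, the hole 37 mm ahead of it. The tray slides out along this frame's -x, from a cream housing 200 mm deep, 100 wide, 86 high. Moves with the tray.
- blue_tray (a joint): How far the blue tray is out of its housing, in m: 0 = shut (blue front flush with the housing's front), growing as it comes out, up to 0.12. It slides with about 1.5 N of friction and stays where it is left. It starts between 0 and 0.012.
- yellow_hole (a point): The same point on the yellow tray, a like unit beside it, to be left alone. Same axes.
- green_hole (a point): The same point on the green tray, a like unit, to be left alone. Same axes.
Things that resemble listed ones, but are neither listed nor needed, are in the scene too. Leave any turquoise look-alike of the part that bears rest_pad alone.

How it is judged:
On the way, in this order (a step that is already met when the one before it is completed fails the run):
1. the hook's tip is down in the blue tray's finger hole while the tray is still almost shut (less than 25 mm out) (horizontal distance between hook_tip and blue_hole below 0.016 m and z of hook_tip in the frame of blue_hole below -0.004 m and value of joint blue_tray below 0.025 m), for 0.1 s.
2. the hook, its tip still in the hole, has drawn the blue tray at least 50 mm out (horizontal distance between hook_tip and blue_hole below 0.018 m and z of hook_tip in the frame of blue_hole below -0.002 m and value of joint blue_tray above 0.05 m), for 0.1 s.
At the end, for the whole second after the job is handed in: The blue tray stands 50 to 90 mm out of its housing; the hook lies released on the rest's rubber pad, its handle's centre over the pad (within 45 mm of the pad's centre along the rest's x and 62 mm along its y) and 4 to 16 mm above it, its tip hanging at least 20 mm below the pad's top (value of joint blue_tray between 0.05 and 0.09 m and x of hook_grip in the frame of rest_pad between -0.045 and 0.045 m and y of hook_grip in the frame of rest_pad between -0.062 and 0.062 m and z of hook_grip in the frame of rest_pad between 0.004 and 0.016 m and z of hook_tip in the frame of rest_pad below -0.02 m); the robot touches nothing.
It fails at once if the yellow tray or its unit is moved by more than 15 mm (distance of yellow_hole from where it was at the start of the episode above 0.015 m).
It fails at once if the green tray or its unit is moved by more than 15 mm (distance of green_hole from where it was at the start of the episode above 0.015 m).
It also fails if it takes over 48 s, if anything falls off the work surface, if the arm or the gripper's body presses on something with over 40 N, if the wrist force passes 120 N, or if a joint passes its speed limit or range.

### The arm

A 6-joint arm with a two-finger parallel gripper is mounted at the origin on the work surface. World frame = base frame: x ahead of the robot, y to its left, z up, the work surface at z = 0. Lengths are in m, angles in rad, forces in N, time in s.
With the tool pointing down it reaches from about 0.3 to 0.85 m from the base axis. Payload 4.2 kg.
Tool frame: the origin (TCP) lies between the finger pads; the fingertips stand 8 mm ahead of it and the grasp point (between the pads) lies 11 mm behind it (env.tip_extent is the distance from the TCP to the fingertips, in m); z points along the fingers, y is the line along which they close (so a half turn about z gives the same grasp; the last joint's range is limited). The gripper opens to 91 mm and grips with 3 to 60 N. Pads are 32 mm wide; open, the fingers measure 118 mm over their backs; the gripper's body (76 mm by 178 mm) begins 60 mm behind the grasp point.
Start: joints at [-1.34, 0.32, 1.565, -0, 1.257, -0.02], TCP at [0.143, -0.557, 0.222] pointing down, gripper open.
Joint ranges: [-3.11, 3.11], [-0.84, 2.01], [0.21, 2.61], [-1.34, 4.49], [0.05, 2.63], [-2.56, 2.56]. Speed limits (rad/s): [2.57, 2.57, 3.14, 3.14, 3.14, 3.14].

### API

Orientations are given as [roll, pitch, yaw] about the fixed x, y, z axes, in that order (R = Rz(yaw) Ry(pitch) Rx(roll)).
In Python, from bench import get_obs, optics, job, spot_in, trace, mark_of, env gives the robot as it stands.
- The arm moves only by the tool step_arm, never from a script. Its argument "steps" is a list of rows, each a list of 7 numbers: the shift along the world's x, y, z in mm, then the turn, a rotation vector about the world's x, y, z in rad, then the opening in per cent of the stroke, from 0 (shut) to 100 (fully open). A call has 1 to 20 rows; each row shifts and turns the commanded pose from where the row before left it; what a row does not reach is not made up. A row lasts 1/10 s, in which the tool goes at most 50 mm and 8.59 degrees, less where a joint would pass 70% of its speed; a pose out of reach is approached as far as the arm can. A call with a gripper value outside its range is refused whole. The fingers move at their own pace and stop on an object; the grip force is fixed at half the most. Time passes only in rows, so rows that do not move let the fingers close. It gives the time, the measured TCP pose, the force, the opening and the grip force at its end, in the units of the state.
- get_obs(): the state, without advancing time (a new reading comes with each control period).
- optics.get_image(name): name is "scene" or "top" or "wrist"; returns the picture (420x560x3 uint8, red, green, blue); there is no depth.
- optics.camera_params(name): a dict with "fx", "fy", "cx", "cy" (pixels), "k1" (the pictures are not rectified: a ray, as slopes to the right and down, at radius r is drawn at 1 + k1 r^2 times it, then the intrinsics apply), "pose" (4x4, takes a point from camera to world coordinates); the wrist camera has in their place "mount" (4x4, takes a point from camera to tool coordinates, whose origin is the TCP and whose axes are the flange's). Camera axes: x right, y up, looking along -z (the intrinsics and any distortion apply to the point x, -y, -z); pixel columns grow to the right and rows downward; lengths in m; the calibration is good to about 2 mm. A picture is of the moment at which its call begins: read the wrist's pose just before it. camera_params takes no time and is no camera call.
- job.sign_off(): hands the job in; it is judged then, once.
Trained networks look in the newest picture that a camera, given by its name, has taken for a name from the list of things; names that differ only in an ending like _2 or _b are one class to them, and where a whole thing is asked for, a point or a joint stands for the part that bears it (a point fixed in the world has none). Each returns a list of dicts, best first, with "score" (0 to 1); they miss things now and then, are a little off and sometimes report something else, mostly with a low value. They report only what shows in the picture. A call takes as long as a camera call. They do not tell look-alikes from the thing itself.
- spot_in(camera, query): "box" ([left, top, right, bottom] in pixels, round what is visible of it).
- trace(camera, query): "pixels" (420x560 bool, what is visible of it) and "box" ([left, top, right, bottom] in pixels, round what is visible of it).
- mark_of(camera, query): "point" ([column, row] in pixels: a listed point, or the origin of a listed thing).
The state is a dict: "clock": time; "joint_positions": joint angles; "dq": joint speeds; "joint_torque": joint torques, N m; "eef_pos": TCP position; "tool_rot": TCP orientation; "force": force on the tool from outside, world axes, zero at the start; "ft_torque": the same for the moment, N m; "opening": finger opening in m; "finger_force": force on a finger pad.
Only numpy, scipy, OpenCV 4.12 (cv2) and the standard library are available. Lean on these libraries where they do the work, as an engineer would, in place of code of your own. Each camera call takes 0.05 s, during which the arm holds its last target. There are 200 camera calls.

## Working session

There is one attempt and no reset: what is moved stays moved. The work goes in short steps, Python scripts to look and compute and a tool call to move; the robot and the scene stay as the last step left them, time stands still between calls to the robot, and variables do not carry over. Pictures are saved under pics/ and viewed, at most 10 in all, crops included, and the job is handed in when it is done.

Besides the shell and the picture viewer there is one more tool, called after "Call:" by a JSON object that holds its "fn" and its "kwargs", one argument or row to a line. step_arm: Moves the arm, as the interface text tells. Its arguments: {"type":"object","properties":{"steps":{"type":"array"}},"required":["steps"]}

```bash
mkdir -p pics; cat > h.py <<'E'
import numpy as np, cv2
from bench import get_obs, optics, job, spot_in, trace, mark_of, env
from scipy.spatial.transform import Rotation as R
def campose(n):
    p=optics.camera_params(n)
    if 'pose' in p: return p,np.array(p['pose'])
    o=get_obs(); T=np.eye(4); r=np.array(o['tool_rot'])
    T[:3,:3]=r if r.shape==(3,3) else R.from_euler('xyz',r).as_matrix()
    T[:3,3]=o['eef_pos']; return p,T@np.array(p['mount'])
def ray(n,px):
    p,T=campose(n); K=np.array([[p['fx'],0,p['cx']],[0,p['fy'],p['cy']],[0,0,1.]])
    u=cv2.undistortPoints(np.array([[px]],float),K,np.array([p['k1'],0,0,0.]))[0,0]
    d=T[:3,:3]@np.array([u[0],-u[1],-1]); return T[:3,3],d
def onz(n,px,z):
    o,d=ray(n,px); return o+d*(z-o[2])/d[2]
def save(n,f,img=None):
    im=optics.get_image(n) if img is None else img
    cv2.imwrite('pics/'+f,im[:,:,::-1]); return im
E
python3 - <<'E'
from h import *
a=save('scene','x1.png'); b=save('top','x2.png')
cv2.imwrite('pics/st.png',np.hstack([cv2.resize(a,(400,300)),cv2.resize(b,(400,300))])[:,:,::-1])
cv2.imwrite('pics/top.png',cv2.resize(b,(800,600))[:,:,::-1])
Z={'hook_grip':.06,'hook_tip':.013,'rest_pad':.05,'blue_hole':.074,'yellow_hole':.074,'green_hole':.074}
for c in('top','scene'):
  for q,z in Z.items():
    for r in mark_of(c,q)[:3]: print(c,q,round(r['score'],2),np.round(r['point']),onz(c,r['point'],z).round(3))
o=get_obs();print(o['clock'],o['eef_pos'],o['tool_rot'],o['opening'])
for c in('top','scene'): print(np.round(campose(c)[1],2).tolist())
E
```

```text
top hook_grip 0.89 [418. 216.] [ 0.481 -0.331  0.06 ]
top hook_tip 0.67 [422. 192.] [ 0.55  -0.354  0.013]
top rest_pad 0.64 [404. 212.] [ 0.491 -0.295  0.05 ]
top rest_pad 0.59 [393. 272.] [ 0.341 -0.263  0.05 ]
top blue_hole 0.79 [236. 175.] [0.587 0.131 0.074]
top blue_hole 0.74 [316. 163.] [ 0.616 -0.07   0.074]
top blue_hole 0.49 [414. 218.] [ 0.473 -0.316  0.074]
top yellow_hole 0.57 [316. 166.] [ 0.607 -0.07   0.074]
top green_hole 0.6 [158. 177.] [0.583 0.331 0.074]
scene hook_grip 0.58 [164. 328.] [ 0.479 -0.318  0.06 ]
scene hook_tip 0.82 [194. 380.] [ 0.55  -0.345  0.013]
scene rest_pad 0.97 [180. 325.] [ 0.491 -0.298  0.05 ]
scene rest_pad 0.58 [122. 270.] [ 0.324 -0.26   0.05 ]
scene blue_hole 0.64 [340. 188.] [0.58  0.14  0.074]
scene yellow_hole 0.71 [311. 255.] [ 0.614 -0.082  0.074]
scene green_hole 0.58 [365. 155.] [0.583 0.308 0.074]
0.7 [ 0.14272713 -0.55701479  0.22200973] [ 3.14145787e+00 -9.41701946e-06  2.50815053e-01] 0.09102764799039649
[[-0.01, 0.99, -0.14, 0.31], [-1.0, -0.01, -0.0, 0.01], [-0.0, 0.14, 0.99, 1.34], [0.0, 0.0, 0.0, 1.0]]
[[0.88, -0.3, 0.37, 0.8], [0.47, 0.54, -0.69, -0.54], [0.01, 0.78, 0.62, 0.57], [0.0, 0.0, 0.0, 1.0]]
```

View pics/top.png

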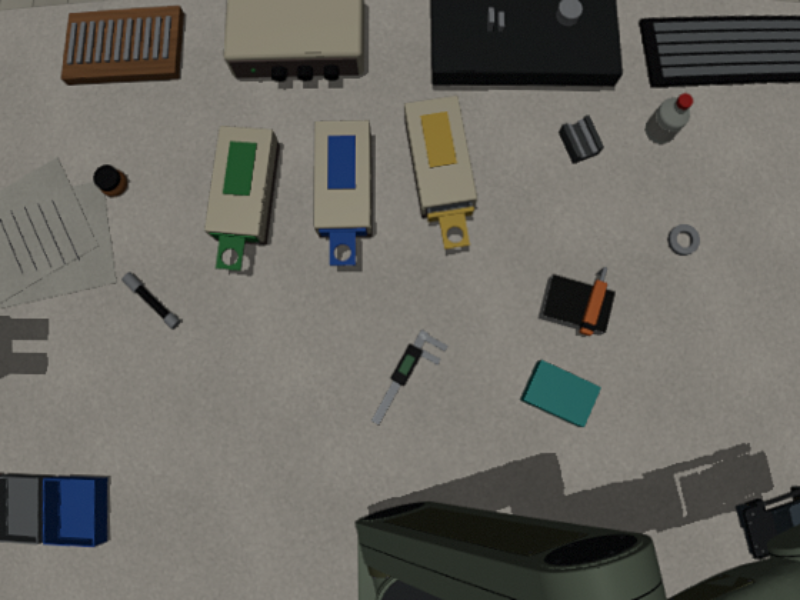

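View pics/x1.png

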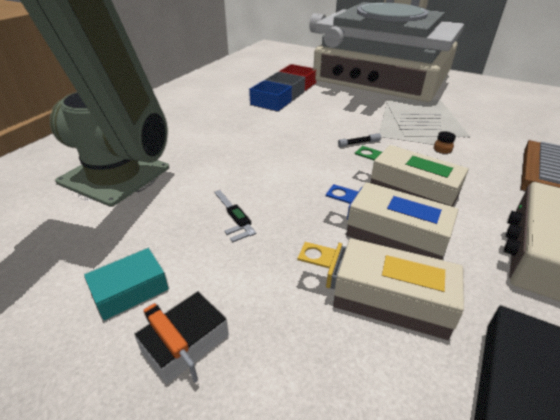

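The top view (800x600) shows these candidates:
- **Hook:** the orange hook is at (594,305), on the black-topped rest at (578,305). The turquoise block at (561,393) is only a look-alike of the rest. The grey calipers at (408,365) are not the hook.
- **Trays:** the blue tongue hole is at (343,252), the yellow at (455,237) and the green at (231,258). The blue bin at (75,510) is not a tray.

By the description I choose the orange hook, the black rest and the blue tongue. I'll move above the hook and check it in the wrist camera.

Call:
{"fn": "step_arm", "kwargs": {
  "steps": [
    [30,24,4,0,0,-0.053,100],
    [30,24,4,0,0,-0.053,100],
    [30,24,4,0,0,-0.053,100],
    [30,24,4,0,0,-0.053,100],
    [30,24,4,0,0,-0.053,100],
    [30,24,4,0,0,-0.053,100],
    [30,24,4,0,0,-0.053,100],
    [30,24,4,0,0,-0.053,100],
    [30,24,4,0,0,-0.053,100],
    [30,24,4,0,0,-0.053,100],
    [0,0,0,0,0,0,100],
    [0,0,0,0,0,0,100]
  ]
}}

```text
clock: 1.9
eef_pos: [0.4429, -0.3166, 0.2619]
tool_rot: [3.141, 0.001, -0.277]
force: [0.2, -0.3, 0.5]
opening: 0.0914
finger_force: 0.0
```

```bash
cat > m.py <<'E'
from h import *
import sys
def ang(n,q,z):
    t=trace(n,q)
    if not t: return None
    m=t[0]['pixels']; ys,xs=np.nonzero(m)
    P=np.array([onz(n,(x,y),z)[:2] for x,y in list(zip(xs,ys))[::7]])
    r=cv2.minAreaRect((P*1000).astype(np.float32)); b=cv2.boxPoints(r)
    return t[0]['score'],np.round(r[0],0),np.round(r[1],0),round(r[2],1)
E
python3 - <<'E'
from m import *
o=get_obs();print(o['clock'],o['eef_pos'],o['tool_rot'],o['force'])
save('wrist','w1.png')
for q,z in {'hook_grip':.06,'hook_tip':.013,'rest_pad':.05,'blue_hole':.074}.items():
  for r in mark_of('wrist',q)[:3]: print(q,round(r['score'],2),np.round(r['point']),onz('wrist',r['point'],z).round(4))
im=optics.get_image('wrist').astype(int)
R_,G,B=im[...,0],im[...,1],im[...,2]
m=((R_>120)&(R_-B>70)&(R_-G>50)); ys,xs=np.nonzero(m)
P=np.array([onz('wrist',(x,y),.07)[:2] for x,y in list(zip(xs,ys))[::11]])
print(len(xs),cv2.minAreaRect((P*1000).astype(np.float32)))
print(ang('wrist','rest_pad',.05))
E
```

```text
1.9 [ 0.4429482  -0.3166279   0.26187827] [ 3.14104574e+00  5.16598723e-04 -2.76864139e-01] [ 0.21574725 -0.25979043  0.4945191 ]
hook_grip 0.76 [272. 151.] [ 0.4789 -0.3222  0.06  ]
rest_pad 0.97 [246. 149.] [ 0.4872 -0.2972  0.05  ]
rest_pad 0.93 [260. 286.] [ 0.3366 -0.2667  0.05  ]
165 ((522.8748779296875, -327.895263671875), (4.659148216247559, 18.2258358001709), 52.831626892089844)
(0.88, array([ 355., -274.]), array([118.,  65.]), 66.8)
```

View pics/w1.png

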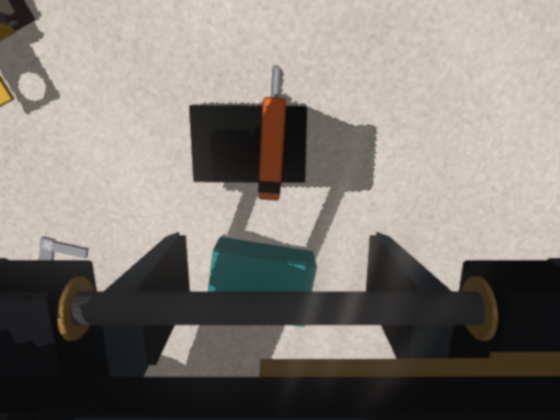

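The wrist view shows the orange handle from (274,98) to (270,199) on the black pad. Its steel rod points up to (276,68), and the turquoise block is below at (262,270). This is the right hook on the black rest.

```bash
python3 - <<'E'
from m import *
a=onz('wrist',(274.5,98),.07);b=onz('wrist',(270,197),.07);d=a-b
print(a,b,(a+b)/2,np.linalg.norm(d),np.arctan2(d[1],d[0]))
cs=[onz('wrist',p,.05) for p in((191,106),(306,107),(305,181),(192,182))]
print(np.mean(cs,0),[np.round(c[:2],3) for c in cs])
e=cs[0]-cs[3];print(np.arctan2(e[1],e[0]))
im=save('wrist','w2.png').astype(int);hsv=cv2.cvtColor(im.astype(np.uint8),cv2.COLOR_RGB2HSV)
m=((hsv[...,0]<14)&(hsv[...,1]>150)&(hsv[...,2]>90));m[230:]=0;ys,xs=np.nonzero(m)
P=np.array([onz('wrist',(x,y),.07)[:2] for x,y in zip(xs,ys)])
print(len(xs),cv2.minAreaRect((P*1000).astype(np.float32)),campose('wrist')[1][:3,3])
E
```

```text
[ 0.52684593 -0.3389421   0.07      ] [ 0.43709914 -0.30820904  0.07      ] [ 0.48197254 -0.32357557  0.07      ] 0.09486308910504158 -0.32992574722070944
[ 0.49092417 -0.30080075  0.05      ] [array([ 0.543, -0.257]), array([ 0.511, -0.367]), array([ 0.439, -0.347]), array([ 0.471, -0.233])]
-0.3294569718685343Traceback (most recent call last):
  File "<stdin>", line 9, in <module>
  File "h.py", line 15, in onz
    o,d=ray(n,px); return o+d*(z-o[2])/d[2]
        ~~~^^^^^^
  File "h.py", line 11, in ray
    p,T=campose(n); K=np.array([[p['fx'],0,p['cx']],[0,p['fy'],p['cy']],[0,0,1.]])
        ~~~~~~~^^^
  File "h.py", line 7, in campose
    o=get_obs(); T=np.eye(4); r=np.array(o['tool_rot'])
ValueError: time passes only in moves, steps and waits
```

Call:
{"fn": "step_arm", "kwargs": {
  "steps": [
    [9,-2,0,0,0,-0.012,100],
    [9,-2,0,0,0,-0.012,100],
    [9,-1,-20,0,0,-0.012,100],
    [10,-1,-35,0,0,-0.012,100],
    [0,0,-35,0,0,0,100],
    [0,0,-30,0,0,0,100],
    [0,0,-20,0,0,0,100],
    [0,0,0,0,0,0,100],
    [0,0,0,0,0,0,100]
  ]
}}

```text
clock: 3.2
eef_pos: [0.4806, -0.3234, 0.1222]
tool_rot: [3.141, -0.0, -0.327]
force: [-0.2, 0.0, 0.3]
opening: 0.0914
finger_force: 0.0
```

```bash
python3 - <<'E'
from m import *
save('wrist','w3.png')
for r in mark_of('wrist','hook_grip')[:1]: print(r, onz('wrist',r['point'],.06))
E
```

```text
{'point': [273.6, 231.3], 'score': 0.7} [ 0.48180055 -0.32098743  0.06      ]
```

View pics/w3.png

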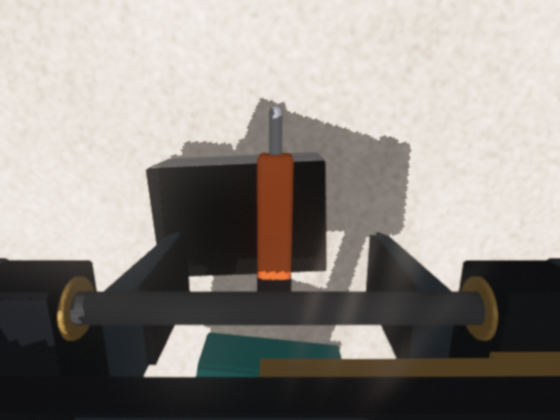

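The handle (column 276, rows 154-290) is upright and centred between the fingers (187 and 370), so I'll go down and grip it.

Call:
{"fn": "step_arm", "kwargs": {
  "steps": [
    [0,0,-25,0,0,0,100],
    [0,0,-20,0,0,0,100],
    [0,0,-10,0,0,0,100],
    [0,0,-5,0,0,0,100],
    [0,0,0,0,0,0,100],
    [0,0,0,0,0,0,0],
    [0,0,0,0,0,0,0],
    [0,0,0,0,0,0,0],
    [0,0,0,0,0,0,0],
    [0,0,0,0,0,0,0],
    [0,0,0,0,0,0,0],
    [0,0,0,0,0,0,0],
    [0,0,0,0,0,0,0]
  ]
}}

```text
clock: 4.6
eef_pos: [0.4797, -0.323, 0.0619]
tool_rot: [3.142, 0.0, -0.327]
force: [0.7, -0.1, -0.0]
opening: 0.0302
finger_force: 0.0
```

Call:
{"fn": "step_arm", "kwargs": {
  "steps": [
    [0,0,0,0,0,0,0],
    [0,0,0,0,0,0,0],
    [0,0,0,0,0,0,0],
    [0,0,0,0,0,0,0]
  ]
}}

```text
clock: 5.0
eef_pos: [0.4797, -0.3229, 0.0619]
tool_rot: [-3.142, 0.0, -0.327]
force: [0.8, 0.9, 0.7]
opening: 0.0216
finger_force: 30.0
```

Call:
{"fn": "step_arm", "kwargs": {
  "steps": [
    [0,0,10,0,0,0,0],
    [0,0,30,0,0,0,0],
    [0,0,40,0,0,0,0],
    [0,0,40,0,0,0,0],
    [-3,33,20,0,0,0.023,0],
    [-3,33,0,0,0,0.023,0],
    [-3,33,0,0,0,0.023,0],
    [-3,33,0,0,0,0.023,0],
    [-3,33,0,0,0,0.023,0],
    [-3,33,0,0,0,0.023,0],
    [-3,33,0,0,0,0.023,0],
    [-3,33,0,0,0,0.023,0],
    [-3,33,0,0,0,0.023,0],
    [-3,33,0,0,0,0.023,0],
    [-3,33,0,0,0,0.023,0],
    [-3,33,0,0,0,0.023,0],
    [-3,33,0,0,0,0.023,0],
    [-1,29,0,0,0,0.023,0],
    [0,0,0,0,0,0,0],
    [0,0,0,0,0,0,0]
  ]
}}

```text
clock: 7.0
eef_pos: [0.4396, 0.1351, 0.2023]
tool_rot: [3.141, -0.0, -0.004]
force: [0.2, 0.3, -0.6]
opening: 0.0216
finger_force: 30.0
```

```bash
python3 - <<'E'
from m import *
for q,z in {'blue_hole':.074,'hook_tip':.148,'hook_grip':.20}.items():
  im=save('wrist','w4.png') if q=='blue_hole' else 0
  for r in mark_of('wrist',q)[:2]: print(q,round(r['score'],2),np.round(r['point']),onz('wrist',r['point'],z).round(4))
im=save('top','t4.png')
for r in mark_of('top','blue_hole')[:2]: print('top',round(r['score'],2),np.round(r['point']),onz('top',r['point'],.074).round(4))
E
```

```text
hook_tip 0.32 [276. 270.] [0.4165 0.1351 0.148 ]
hook_grip 0.74 [276. 266.] [0.4422 0.135  0.2   ]
top 0.84 [238. 174.] [0.591 0.128 0.074]
```

View pics/w4.png

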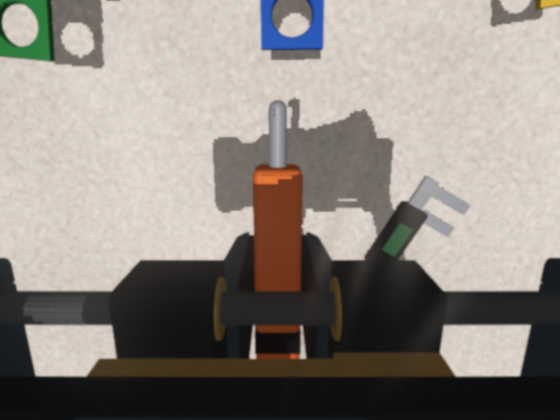

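The wrist view shows the hook held straight, with its bend at (278,105). The blue tongue is ahead, with its hole near (292,16).

```bash
python3 - <<'E'
from m import *
im=cv2.imread('pics/w4.png')[:,:,::-1].astype(int)
m=(im[...,2]-im[...,0]>60);m[80:]=0
for y in range(0,48,6):
  xs=np.nonzero(m[y])[0]; L,Rr=onz('wrist',(xs[0],y),.074),onz('wrist',(xs[-1],y),.074);h=[x for x in range(xs[0],xs[-1]) if not m[y,x]]
  print(y,xs[0],xs[-1],(h[0],h[-1]) if h else 0,((L+Rr)/2).round(4)[:2])
for p in((292.5,37),(292.5,49)): print(onz('wrist',p,.074))
print(onz('wrist',(278,100),.209), onz('wrist',(278,166),.211))
E
```

```text
0 261 323 (276, 307) [0.5923 0.123 ]
6 261 323 (273, 310) [0.5884 0.123 ]
12 261 322 (272, 311) [0.5845 0.1233]
18 261 322 (272, 311) [0.5806 0.1233]
24 261 322 (273, 310) [0.5766 0.1233]
30 261 322 (277, 306) [0.5726 0.1233]
36 261 322 (285, 298) [0.5686 0.1233]
42 261 322 0 [0.5645 0.1233]
[0.56790769 0.122541   0.074     ]
[0.55975783 0.12250523 0.074     ]
[0.51989095 0.1338727  0.209     ] [0.49314554 0.13403798 0.211     ]
```

Call:
{"fn": "step_arm", "kwargs": {
  "steps": [
    [16,-3,0,0,0,0,0],
    [20,-3,0,0,0,0,0],
    [20,-3,0,0,0,0,0],
    [10,-2,-10,0,0,0,0],
    [0,0,-25,0,0,0,0],
    [0,0,-25,0,0,0,0],
    [0,0,0,0,0,0,0],
    [0,0,0,0,0,0,0]
  ]
}}

```text
clock: 8.1
eef_pos: [0.5058, 0.1237, 0.1416]
tool_rot: [3.141, 0.001, -0.006]
force: [0.2, 0.7, -0.3]
opening: 0.0218
finger_force: 30.0
```

```bash
python3 - <<'E'
from m import *
a=save('wrist','w5.png'); b=save('scene','s5.png')[130:250,250:430]
cv2.imwrite('pics/c5.png',np.hstack([cv2.resize(a[40:260,180:380],(400,440)),cv2.resize(b,(400,440))])[:,:,::-1])
E
```

```text
(no output)
```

View pics/c5.png

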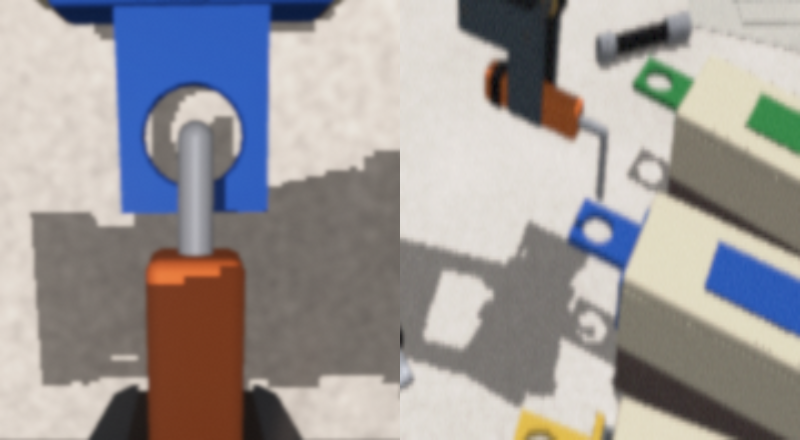

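The rod lies in the middle of the hole sideways, and the tip is just above the tongue. I'll check the fore-aft offset numerically.

```bash
python3 - <<'E'
from m import *
print(onz('wrist',(276.5,106.5),.074),onz('wrist',(278,100),.140),onz('wrist',(278,165),.15))
print(onz('scene',(250+200*.45,130+230*120/440),.074), onz('scene',(250+200*.45,130+195*120/440),.0926))
E
```

```text
[0.58535472 0.12461663 0.074     ] [0.5871421  0.12384997 0.14      ] [0.56019779 0.12399814 0.15      ]
[0.58801951 0.12317902 0.074     ] [0.58257774 0.13164935 0.0926    ]
```

Call:
{"fn": "step_arm", "kwargs": {
  "steps": [
    [2,0,-8,0,0,0,0],
    [0,0,-10,0,0,0,0],
    [0,0,-10,0,0,0,0],
    [0,0,-6,0,0,0,0],
    [0,0,0,0,0,0,0],
    [0,0,0,0,0,0,0],
    [0,0,0,0,0,0,0]
  ]
}}

```text
clock: 8.9
eef_pos: [0.508, 0.1241, 0.1083]
tool_rot: [-3.141, -0.001, -0.005]
force: [-0.1, -0.9, -1.6]
opening: 0.022
finger_force: 30.0
```

Call:
{"fn": "step_arm", "kwargs": {
  "steps": [
    [-6,0,0,0,0,0,0],
    [-6,0,0,0,0,0,0],
    [-6,0,0,0,0,0,0],
    [-6,0,0,0,0,0,0],
    [-6,0,0,0,0,0,0],
    [-6,0,0,0,0,0,0],
    [-6,0,0,0,0,0,0],
    [-6,0,0,0,0,0,0],
    [-6,0,0,0,0,0,0],
    [-6,0,0,0,0,0,0],
    [-6,0,0,0,0,0,0],
    [-6,0,0,0,0,0,0],
    [-4,0,0,0,0,0,0],
    [0,0,0,0,0,0,0],
    [0,0,0,0,0,0,0],
    [0,0,0,0,0,0,0]
  ]
}}

```text
clock: 10.5
eef_pos: [0.4313, 0.124, 0.1077]
tool_rot: [3.141, 0.001, -0.005]
force: [0.1, 0.7, -2.1]
opening: 0.022
finger_force: 30.0
```

```bash
python3 - <<'E'
from m import *
a=save('wrist','w6.png'); b=save('scene','s6.png')[130:250,250:430]
cv2.imwrite('pics/c6.png',np.hstack([cv2.resize(a[0:260,150:410],(400,400)),cv2.resize(b,(400,400))])[:,:,::-1])
im=a.astype(int);m=(im[...,2]-im[...,0]>60);ys=[y for y in range(260) if m[y,250:310].sum()>30]
print(ys[0],ys[-1],onz('wrist',(278,ys[-1]),.074))
E
```

```text
0 133 [0.49604369 0.12372518 0.074     ]
```

View pics/c6.png

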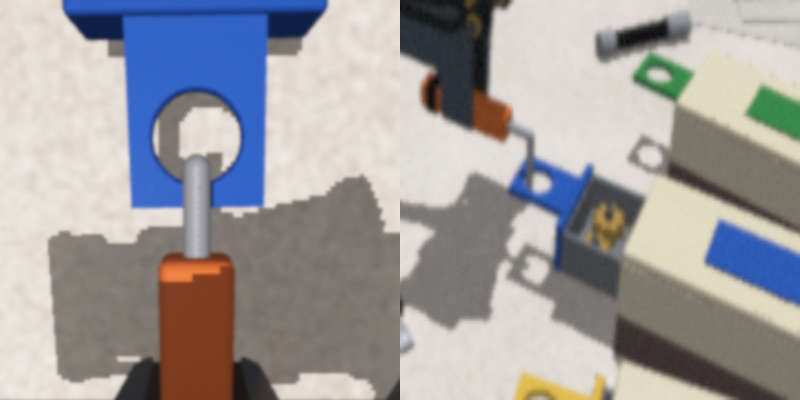

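The tray is about 65 to 75 mm out, with the rod against the near rim of the hole. I'll ease back, lift the hook out and carry it to the rest.

Call:
{"fn": "step_arm", "kwargs": {
  "steps": [
    [5,0,0,0,0,0,0],
    [5,0,0,0,0,0,0],
    [0,0,10,0,0,0,0],
    [0,0,20,0,0,0,0],
    [0,0,30,0,0,0,0],
    [0,0,32,0,0,0,0],
    [3,-32,0,0,0,-0.023,0],
    [3,-32,0,0,0,-0.023,0],
    [3,-32,0,0,0,-0.023,0],
    [3,-32,0,0,0,-0.023,0],
    [3,-32,0,0,0,-0.023,0],
    [3,-32,0,0,0,-0.023,0],
    [3,-32,0,0,0,-0.023,0],
    [3,-32,0,0,0,-0.023,0],
    [3,-32,0,0,0,-0.023,0],
    [3,-32,0,0,0,-0.023,0],
    [3,-32,0,0,0,-0.023,0],
    [3,-32,0,0,0,-0.023,0],
    [3,-32,0,0,0,-0.023,0],
    [0,-31,0,0,0,-0.023,0]
  ]
}}

```text
clock: 12.6
eef_pos: [0.4809, -0.3246, 0.2006]
tool_rot: [3.141, -0.001, -0.328]
force: [-0.0, -1.0, -2.4]
opening: 0.0217
finger_force: 30.0
```

Call:
{"fn": "step_arm", "kwargs": {
  "steps": [
    [0,0,0,0,0,0,0],
    [0,0,0,0,0,0,0]
  ]
}}

```text
clock: 12.8
eef_pos: [0.4805, -0.3233, 0.2001]
tool_rot: [-3.141, 0.001, -0.328]
force: [0.1, -0.2, -1.9]
opening: 0.0219
finger_force: 30.0
```

```bash
python3 - <<'E'
from m import *
a=save('wrist','w7.png');b=save('top','t7.png')
cv2.imwrite('pics/c7.png',np.hstack([cv2.resize(a[40:320,140:420],(400,400)),cv2.resize(b[60:240,160:440],(400,400))])[:,:,::-1])
for r in mark_of('top','blue_hole')[:2]: print('top',round(r['score'],2),np.round(r['point']),onz('top',r['point'],.074).round(4))
E
```

```text
top 0.84 [237. 205.] [0.5104 0.1285 0.074 ]
```

View pics/c7.png

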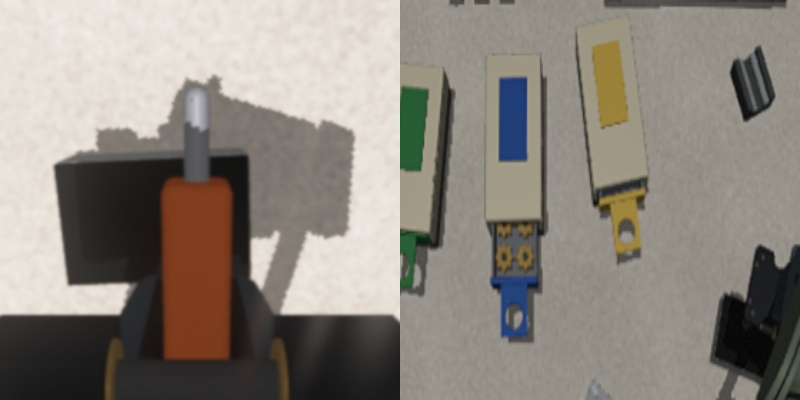

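The hook is held level over the rest. The tray is out, and yellow and green look undisturbed. I'll check the tray's travel in the top images while the arm is here.

```bash
python3 - <<'E'
from m import *
for f in('x2','t7'):
  im=cv2.imread(f'pics/{f}.png')[:,:,::-1].astype(int);m=(im[...,2]-im[...,0]>40);m[:,:200]=0;m[:,290:]=0;m[250:]=0
  w=m.sum(1);e=np.nonzero(w)[0]
  print(f,[(y,w[y]) for y in e if y>150],onz('top',(239,e[-1]+.5),.074)[:2])
  # housing top front edge vs blue front
  print([tuple(im[y,225]) for y in range(152,170,1)])
print(onz('top',(239,162.5),.086))
E
```

```text
x2 [(np.int64(160), np.int64(32)), (np.int64(161), np.int64(33)), (np.int64(162), np.int64(31)), (np.int64(163), np.int64(19)), (np.int64(164), np.int64(19)), (np.int64(165), np.int64(19)), (np.int64(166), np.int64(18)), (np.int64(167), np.int64(18)), (np.int64(168), np.int64(18)), (np.int64(169), np.int64(18)), (np.int64(170), np.int64(18)), (np.int64(171), np.int64(12)), (np.int64(172), np.int64(10)), (np.int64(173), np.int64(8)), (np.int64(174), np.int64(7)), (np.int64(175), np.int64(6)), (np.int64(176), np.int64(6)), (np.int64(177), np.int64(6)), (np.int64(178), np.int64(6)), (np.int64(179), np.int64(7)), (np.int64(180), np.int64(8)), (np.int64(181), np.int64(10)), (np.int64(182), np.int64(14)), (np.int64(183), np.int64(18)), (np.int64(184), np.int64(18)), (np.int64(185), np.int64(12))] [0.56004622 0.12450918]
[(np.int64(143), np.int64(137), np.int64(120)), (np.int64(143), np.int64(138), np.int64(119)), (np.int64(142), np.int64(136), np.int64(119)), (np.int64(142), np.int64(137), np.int64(119)), (np.int64(143), np.int64(137), np.int64(120)), (np.int64(145), np.int64(140), np.int6
[... 1554 characters left out ...]
64(162), np.int64(156), np.int64(136)), (np.int64(162), np.int64(156), np.int64(136)), (np.int64(164), np.int64(158), np.int64(137)), (np.int64(150), np.int64(145), np.int64(126)), (np.int64(101), np.int64(98), np.int64(85)), (np.int64(55), np.int64(57), np.int64(58)), (np.int64(68), np.int64(71), np.int64(74)), (np.int64(71), np.int64(74), np.int64(77)), (np.int64(72), np.int64(75), np.int64(76)), (np.int64(71), np.int64(74), np.int64(76)), (np.int64(68), np.int64(71), np.int64(73)), (np.int64(69), np.int64(71), np.int64(73)), (np.int64(70), np.int64(72), np.int64(74)), (np.int64(68), np.int64(70), np.int64(72)), (np.int64(68), np.int64(71), np.int64(72))]
[0.61655094 0.12375389 0.086     ]
```

Call:
{"fn": "step_arm", "kwargs": {
  "steps": [
    [0,0,-30,0,0,0,0],
    [0,0,-40,0,0,0,0],
    [0,0,-30,0,0,0,0],
    [0,0,-15,0,0,0,0],
    [0,0,-10,0,0,0,0],
    [0,0,-6,0,0,0,0],
    [0,0,-4,0,0,0,0],
    [0,0,-1,0,0,0,0],
    [0,0,0,0,0,0,0],
    [0,0,0,0,0,0,0]
  ]
}}

```text
clock: 13.95
eef_pos: [0.4811, -0.3233, 0.0647]
tool_rot: [3.141, -0.001, -0.327]
force: [-0.6, -0.0, -1.1]
opening: 0.0215
finger_force: 30.0
```

Call:
{"fn": "step_arm", "kwargs": {
  "steps": [
    [0,0,-1,0,0,0,0],
    [0,0,-1,0,0,0,0],
    [0,0,-0.5,0,0,0,0],
    [0,0,0,0,0,0,0],
    [0,0,0,0,0,0,0]
  ]
}}

```text
clock: 14.45
eef_pos: [0.4808, -0.3231, 0.0619]
tool_rot: [3.141, -0.0, -0.327]
force: [-0.7, 0.2, 3.5]
opening: 0.0219
finger_force: 30.0
```

Force z of +3.5 N means the handle is in contact with the pad. I'll release and rise.

Call:
{"fn": "step_arm", "kwargs": {
  "steps": [
    [0,0,0,0,0,0,30],
    [0,0,0,0,0,0,50],
    [0,0,0,0,0,0,80],
    [0,0,0,0,0,0,80],
    [0,0,0,0,0,0,80],
    [0,0,0,0,0,0,80],
    [0,0,0,0,0,0,80],
    [0,0,0,0,0,0,80],
    [0,0,5,0,0,0,80],
    [0,0,15,0,0,0,80],
    [0,0,30,0,0,0,80],
    [0,0,40,0,0,0,80],
    [0,0,40,0,0,0,80],
    [-20,0,40,0,0,0,80],
    [-20,0,30,0,0,0,80],
    [0,0,0,0,0,0,80],
    [0,0,0,0,0,0,80]
  ]
}}

```text
clock: 16.15
eef_pos: [0.4406, -0.3231, 0.2623]
tool_rot: [3.141, -0.002, -0.328]
force: [0.2, -0.6, -0.5]
opening: 0.0726
finger_force: 0.0
```

```bash
python3 - <<'E'
from m import *
a=save('wrist','w8.png');b=save('scene','s8.png')
cv2.imwrite('pics/c8.png',np.hstack([cv2.resize(a[40:320,140:420],(400,400)),cv2.resize(b[120:400,80:360],(400,400))])[:,:,::-1])
for q,z in{'hook_grip':.06,'rest_pad':.05}.items():
  for c in('scene','wrist'):
    for r in mark_of(c,q)[:1]: print(q,c,round(r['score'],2),r['point'],onz(c,r['point'],z))
E
```

```text
hook_grip scene 0.61 [161.6, 328.5] [ 0.47637852 -0.32106258  0.06      ]
hook_grip wrist 0.85 [262.6, 150.4] [ 0.48103449 -0.32021911  0.06      ]
rest_pad scene 0.92 [179.2, 327.9] [ 0.49313921 -0.30294417  0.05      ]
rest_pad wrist 0.88 [242.0, 148.4] [ 0.48898566 -0.30056048  0.05      ]
```

View pics/c8.png

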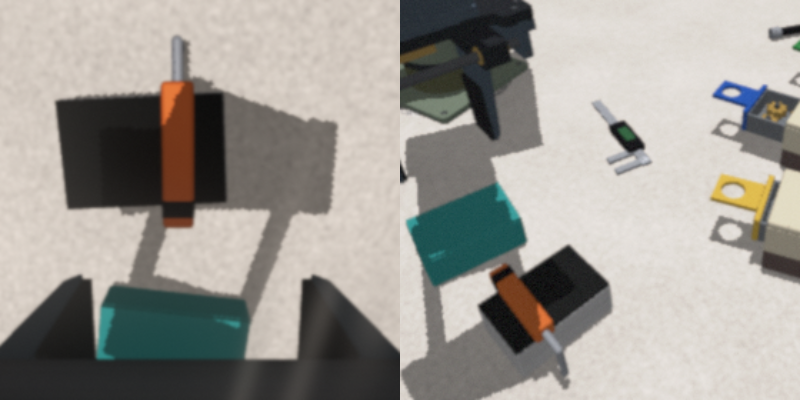

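The hook lies flat on the black pad with its tip hanging over the edge. The gripper is clear, and the blue tray is out. I'm handing the job in.

```bash
python3 -c "
from bench import job
print(job.sign_off())"
```

```text
the job is handed in; nothing more can be done
None
```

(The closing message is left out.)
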